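# Slide a spacer along the jig rail into its corner pocket

## Robot

A 6-joint arm with a two-finger parallel gripper is mounted at the origin on a cart in front of the work surface, level with it; the furniture and walls round the work are solid. World frame = base frame: x ahead of the robot, y to its left, z up, the work surface at z = 0. Lengths are in m, angles in rad, forces in N, time in s.
With the tool pointing down it reaches from about 0.325 to 0.775 m from the base axis. Payload 5.5 kg.
Tool frame: the origin (TCP) lies where the fingers leave the gripper's body, on its centre line; the fingertips stand 73 mm ahead of it and the grasp point (between the pads) lies 54 mm ahead of it; z points along the fingers, y is the direction in which the jaws open and shut (so a half turn about z gives the same grasp; the last joint's range is limited). The gripper opens to 85 mm and grips with 20 to 120 N. Pads are 22 mm wide; open, the fingers measure 114 mm over their backs; the gripper's body (76 mm by 85 mm) begins 54 mm behind the grasp point. The pads swing forward as they close: fully open they stand 13 mm farther back than shut.
Start: joints at [-1.294, 0.091, 1.231, -0, 1.82, -0.057], TCP at [0.197, -0.567, 0.304] pointing down, gripper open.
Joint ranges: [-2.87, 2.87], [-0.86, 2.18], [0.17, 2.46], [-1.51, 4.65], [0.06, 2.69], [-2.65, 2.65]. Speed limits (rad/s): [2.57, 2.57, 3.01, 3.14, 3.14, 3.14].

## Interface

Orientations are given as a unit quaternion [x, y, z, w].
In Python, from plant import state, capture, camera_info, job_done gives the robot as it stands.
- The arm moves only by the tool servo_tool, never from a script. Its argument "moves" is a list of rows, each an object with "xyz": the shift along the tool's x, y, z in m, a list of three; "rot": the turn, a rotation vector about the tool's x, y, z in degrees, a list of three; "jaw": the closure, from -1 (fully open) to 1 (shut). A call has 1 to 10 rows; each row shifts and turns the commanded pose from where the row before left it, along the tool's axes as they then stand; what a row does not reach is not made up. A row lasts 1/8 s, in which the tool goes at most 62.5 mm and 10.7 degrees, less where a joint would pass 70% of its speed; a pose out of reach is approached as far as the arm can. A call with a gripper value outside its range is refused whole. The fingers move at their own pace and stop on an object; "grip_force" is the grip in N (left out, the last holds). Time passes only in rows, so rows that do not move let the fingers close. It gives the time, the measured TCP pose, the force and the opening at its end, in the units of the state.
- state(): the state, without advancing time (a new reading comes with each control period).
- capture(name): name is "scene" or "top" or "wrist"; returns (picture, depth): 384x512x3 uint8, red, green, blue; 384x512 float32, m along the optical axis (not along the pixel's ray), 0 where there is no reading.
- camera_info(name): a dict with "fx", "fy", "cx", "cy" (pixels), "origin" and "attitude" of the camera in the world. Camera axes: x right, y down, z forward; pixel columns grow to the right and rows downward; lengths in m; the calibration is good to about 2 mm. A picture is of the moment at which its call begins: read the wrist's pose just before it. camera_info takes no time and is no camera call; for the wrist camera it gives the pose at the moment of the call.
- job_done(): hands the job in, once; it reports no verdict.
The state is a dict: "clock": time; "joints": joint angles; "joint_vel": joint speeds; "joint_efforts": joint torques, N m; "ee_pos": TCP position; "tcp_rot": TCP orientation; "contact_force": force on the tool from outside, world axes, zero at the start; "moment": the same for the moment, N m; "width": opening from 0.0 (shut) to 1.0 (fully open).
Only numpy, scipy, OpenCV 4.12 (cv2) and the standard library are available. Lean on these libraries where they do the work, as an engineer would, in place of code of your own. Each camera call takes 0.05 s, during which the arm holds its last target.

## Task

Seat the round steel spacer in the corner pocket of the welding jig by sliding it flat on the plate with the fingertips: first push it sideways against the long rail before it passes the scribed line, then keep it against the rail and slide it along into the pocket until it rests against both the rail and the end stop. Do not lift or tip the spacer, and leave the other things where they are.

Things in the scene. Friction and masses are not known exactly. Their poses are not given: they have to be found in the camera images.
- jig: Welding jig, screwed down, immovable: dark steel plate 150 mm (local x) by 250 mm (local y), 10 mm thick, turned up to 35 degrees either way. Origin: centre of its underside, on the table; z up. Three low steel bars on it (rail, end stop, keeper), tops 14 mm above the plate, form a corner pocket at the +y end, 50 mm wide, open towards -y. The spacer starts on the -y part of the plate, away from the rail.
- rail_mid (a point): Middle of the long rail's inner face, at the height of the plate's top (10 mm above the table), axes as the jig's. The rail runs along local y over the plate's whole length; its inner face lies at local x = +55 mm and looks to -x.
- corner (a point): Inner corner of the pocket, where the rail face meets the end stop face, at the height of the plate's top, axes as the jig's: jig x = +55, y = +105 mm. The end stop's face looks to -y and spans jig x = -15 to +55 mm. The centre of the seated spacer (23 mm in radius) lies at -23 mm in x and -23 mm in y from this point.
- keeper_tip (a point): Middle of the free end of the keeper, a short stub that juts 20 mm from the end stop towards -y, opposite the rail; at the height of the plate's top. It fills jig x = -15 to +5 mm, y = +85 to +105 mm, and bounds the pocket on the -x side.
- line_mid (a point): Middle of the bright scribed line across the plate at jig y = -15 mm, parallel to jig x, on the plate's top. The spacer's centre starts 30 to 75 mm on the -y side of it, and 65 to 100 mm from the rail face.
- spacer_center (a point): Centre (half-way up, 8 mm above the plate) of the round steel spacer: a plain disc 46 mm in diameter, 16 mm high, about 0.15 kg, with a shallow blind hole of 14 mm in the middle of its top. It slides on the plate and along the rail; it is loose.
- dropout: Bystander: flat milled bracket plate, 44 x 80 x 8 mm, lying loose on the jig plate near its -x edge, on the pocket side. Origin: centre of its underside.
- tin: Bystander: round tin, 75 mm in diameter, 48 mm high, standing on the table. Origin: centre of its underside.
- block: Bystander: bored block, 60 x 60 x 50 mm, standing on the table. Origin: centre of its underside.
Mind the look-alikes: they are no part of the job. What is meant by the part that bears spacer_center is not red or yellow, and is the larger of those in its own colour.

How it is judged:
By the outcome, as a careful person would: the job done as asked, in the order asked, and still so for the second after the job is handed in, with the robot touching nothing.
It also fails if it takes over 54 s, if anything falls off the work surface, if the arm or the gripper's body presses on something with over 40 N, if the wrist force passes 120 N, or if a joint passes its speed limit or range.

## Working session

There is one attempt and no reset: what is moved stays moved. The work goes in short steps, Python scripts to look and compute and a tool call to move; the robot and the scene stay as the last step left them, time stands still between calls to the robot, and variables do not carry over. Pictures are saved under pics/ and viewed, and the job is handed in when it is done.

Besides the shell and the picture viewer there is one more tool, called by a JSON object that holds its "fn" and its "kwargs", one argument or row to a line. servo_tool: Moves the arm, as the interface text tells. Its arguments: {"type":"object","properties":{"moves":{"type":"array"},"grip_force":{"type":"number"}},"required":["moves"]}

```bash
mkdir -p pics; ls; python3 - <<'E'
from plant import *
import cv2,numpy as np
print(state())
for n in ("top","scene"):
    p,d=capture(n); cv2.imwrite(f"pics/{n}0.png",cv2.cvtColor(p,cv2.COLOR_RGB2BGR)); np.savez(f"{n}0.npz",p=p,d=d); print(camera_info(n))
E
```

```text
pics
{'clock': 0.0, 'joints': array([-1.29372784e+00,  9.18588444e-02,  1.23191408e+00, -7.65130391e-06,
        1.81979679e+00, -5.66713985e-02]), 'joint_vel': array([ 9.38498935e-04,  1.80177798e-03,  5.74739033e-04,  4.48932685e-04,
       -2.38632050e-05,  9.90233455e-04]), 'joint_efforts': array([ 1.12719135e-03, -4.58728695e+01, -4.18027067e+01, -4.50263656e-05,
        1.16116033e-02, -1.63838342e-05]), 'ee_pos': array([ 0.19651969, -0.56674833,  0.30273482]), 'tcp_rot': array([ 9.86109163e-01,  1.66095581e-01, -1.12400104e-04, -9.82124022e-04]), 'contact_force': array([ 0.22067178, -0.02894377,  0.21388308]), 'moment': array([-0.00024438,  0.0060106 , -0.01123182]), 'width': 1.0022174205854146}
{'fx': 449.39855288877897, 'fy': 449.39855288877897, 'cx': 251.38451086637738, 'cy': 191.63271577205612, 'origin': array([0.38405537, 0.0767313 , 1.10074048]), 'attitude': array([ 0.71132416, -0.69935151,  0.05307586, -0.045917  ])}
{'fx': 401.4210081870241, 'fy': 401.4210081870241, 'cx': 254.70553975986994, 'cy': 184.78803848236433, 'origin': array([0.10556471, 0.57839867, 0.72647469]), 'attitude': array([-0.29998847,  0.87655593, -0.35635503,  0.1211103 ])}
```

View pics/top0.png

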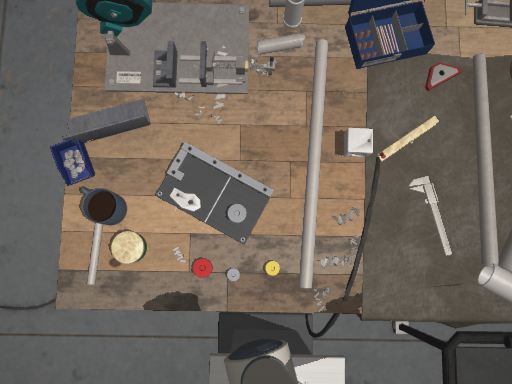

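View pics/scene0.png

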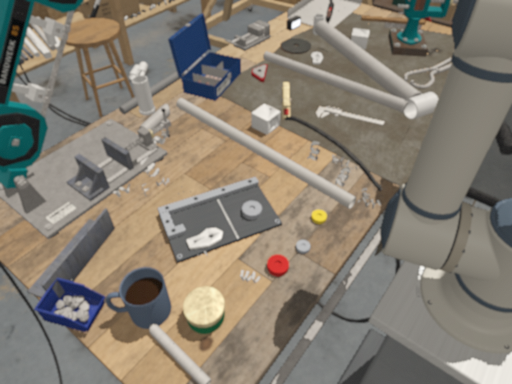

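```bash
cat > h.py <<'E'
import numpy as np,cv2
from scipy.spatial.transform import Rotation as R
from plant import camera_info
def ray(ci,u,v):
    d=R.from_quat(ci['attitude']).apply(np.stack([(np.asarray(u,float)-ci['cx'])/ci['fx'],(np.asarray(v,float)-ci['cy'])/ci['fy'],np.ones_like(np.asarray(u,float))],-1)); return ci['origin'],d
def onz(ci,u,v,z):
    o,d=ray(ci,u,v); return o+d*((z-o[2])/d[...,2])[...,None]
def pts(ci,dep):
    v,u=np.mgrid[:384,:512]; o,d=ray(ci,u,v); return o+d*dep[...,None]
def proj(ci,P):
    q=R.from_quat(ci['attitude']).inv().apply(np.atleast_2d(P)-ci['origin']); return np.stack([q[:,0]/q[:,2]*ci['fx']+ci['cx'],q[:,1]/q[:,2]*ci['fy']+ci['cy']],-1)
E
python3 - <<'E'
from h import *
f=np.load('top0.npz');ci=camera_info('top');P=pts(ci,f['d'])
for n,(u,v) in dict(pipe1=(320,60),pipe2=(315,160),pipe3=(308,270),pipeR=(485,150),wood=(270,240),plate=(225,175),rail=(200,158),sp=(232,219),tin=(128,246),mug=(100,207),grey=(110,120),vise=(165,60),block=(355,142),bar=(95,255),blue=(72,160),post=(292,12),yel=(409,137)).items(): print(n,P[v,u].round(3))
im=cv2.cvtColor(f['p'],cv2.COLOR_RGB2BGR)[130:255,140:290]
cv2.imwrite('pics/c0.png',cv2.resize(im,None,fx=4.8,fy=4.8,interpolation=cv2.INTER_CUBIC))
z=P[...,2]; s=z[130:255,140:290]
cv2.imwrite('pics/z0.png',cv2.resize(np.clip(s*5000,0,255).astype(np.uint8),None,fx=4.8,fy=4.8,interpolation=cv2.INTER_NEAREST))
E
```

```text
Traceback (most recent call last):
  File "h.py", line 9, in pts
    v,u=np.mgrid[:384,:512]; o,d=ray(ci,u,v); return o+d*dep[...,None]
                                 ~~~^^^^^^^^
  File "h.py", line 5, in ray
    d=R.from_quat(ci['attitude']).apply(np.stack([(np.asarray(u,float)-ci['cx'])/ci['fx'],(np.asarray(v,float)-ci['cy'])/ci['fy'],np.ones_like(np.asarray(u,float))],-1)); return ci['origin'],d
  File "scipy/spatial/transform/_rotation.pyx", line 2580, in scipy.spatial.transform._rotation.Rotation.apply
ValueError: Expected input of shape (3,) or (P, 3), got (384, 512, 3).
```

```bash
sed -i "s/d=R.from_quat(ci\['attitude'\]).apply(\(np.stack.*-1)\)); return/d=\1@R.from_quat(ci['attitude']).as_matrix().T; return/" h.py
python3 - <<'E'
from h import *
f=np.load('top0.npz');ci=camera_info('top');P=pts(ci,f['d'])
for n,(u,v) in dict(pipe1=(320,60),pipe2=(315,160),pipe3=(308,270),pipeR=(485,150),wood=(270,240),plate=(225,175),rail=(200,158),sp=(232,219),tin=(128,246),mug=(100,207),grey=(110,120),vise=(165,60),block=(355,142),bar=(95,255),blue=(72,160),post=(292,12),yel=(409,137)).items(): print(n,P[v,u].round(3))
im=cv2.cvtColor(f['p'],cv2.COLOR_RGB2BGR)[130:255,140:290]
cv2.imwrite('pics/c0.png',cv2.resize(im,None,fx=4.8,fy=4.8,interpolation=cv2.INTER_CUBIC))
z=P[...,2]; s=z[130:255,140:290]
cv2.imwrite('pics/z0.png',cv2.resize(np.clip(s*5000,0,255).astype(np.uint8),None,fx=4.8,fy=4.8,interpolation=cv2.INTER_NEAREST))
E
```

```text
pipe1 [ 0.871 -0.1    0.033]
pipe2 [ 0.615 -0.086  0.033]
pipe3 [ 0.351 -0.069  0.032]
pipeR [ 0.648 -0.502  0.034]
wood [ 0.421  0.019 -0.003]
plate [0.578 0.133 0.009]
rail [0.617 0.194 0.024]
sp [0.469 0.112 0.023]
tin [0.4   0.352 0.045]
mug [0.488 0.417 0.062]
grey [0.714 0.425 0.004]
vise [0.863 0.288 0.033]
block [ 0.657 -0.18   0.051]
bar [0.378 0.437 0.016]
blue [0.607 0.508 0.017]
post [ 0.977 -0.025  0.07 ]
yel [ 0.675 -0.314  0.04 ]
```

View pics/c0.png

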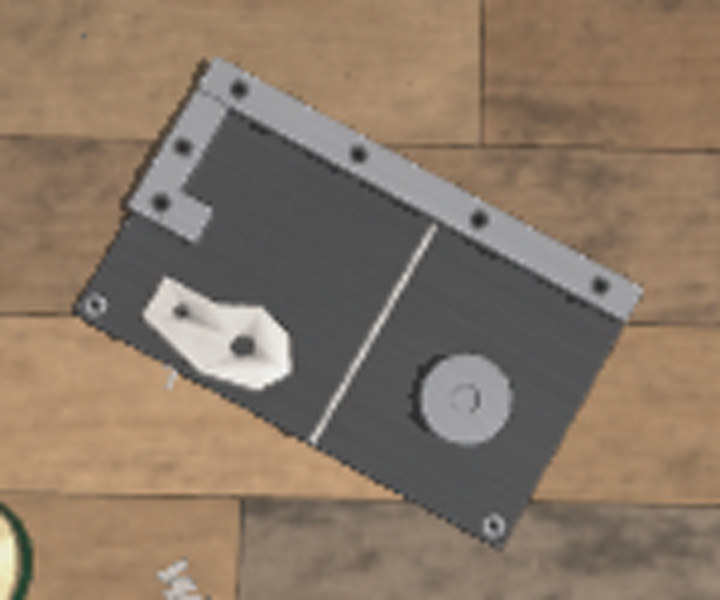

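View pics/z0.png

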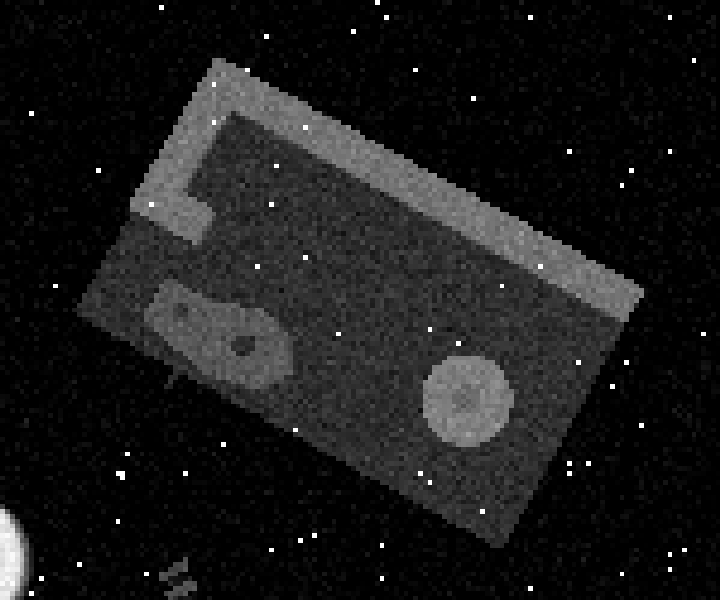

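```bash
cat > meas.py <<'E'
from h import *
def measure(f,ci):
    P=pts(ci,f['d']);z=P[...,2]
    roi=np.zeros(z.shape,bool);roi[130:255,140:290]=1
    def comp(m,seed):
        m=cv2.morphologyEx(m.astype(np.uint8),cv2.MORPH_OPEN,np.ones((2,2)))
        n,l=cv2.connectedComponents(m); return l==l[seed[1],seed[0]]
    pl=comp(roi&(z>.005)&(z<.035),(225,175))
    (c,s,a)=cv2.minAreaRect(P[pl][:,:2].astype(np.float32)); print('plate rect',c,s,a)
    # rail inner edge and stop via bright-grey mask cast on z=.024
    g=cv2.cvtColor(f['p'],cv2.COLOR_RGB2GRAY)
    bars=roi&(z>.018)&(z<.032)
    rail=comp(bars,(200,158))
    return P,z,roi,g,pl,rail
E
python3 - <<'E'
from meas import *
f=np.load('top0.npz');ci=camera_info('top')
P,z,roi,g,pl,rail=measure(f,ci)
box=cv2.boxPoints(cv2.minAreaRect(P[pl][:,:2].astype(np.float32)));print(box)
# pixel corners from crop
def C(x,y,zz): return onz(ci,140+(x+.5)/4.8-.5,130+(y+.5)/4.8-.5,zz)
k={'rail_out_+y':(214,57,.024),'rail_out_-y':(644,290,.024),'in corner top':(230,108,.024),'rail_in_-y':(624,322,.024),'plate -x+y':(75,312,.010),'plate -x-y':(502,549,.010),'line a':(435,226,.010),'line b':(314,442,.010),'spacer':(466,399,.026),'keepertip':(206,226,.024)}
W={n:C(*v)[:2] for n,v in k.items()}
for n in W: print(n,W[n].round(4))
for a,b in (('rail_out_-y','rail_out_+y'),('rail_in_-y','in corner top'),('plate -x-y','plate -x+y'),('line a','line b')):
    d=W[b]-W[a];print(a,np.degrees(np.arctan2(d[1],d[0])),np.hypot(*d))
sp=roi&(z>.018)&(z<.034)&~rail;n,l,st,cc=cv2.connectedComponentsWithStats(sp.astype(np.uint8));i=1+np.argmax(st[1:,4]);print(st[i],P[l==i].mean(0), onz(ci,cc[i][0],cc[i][1],.026))
E
```

```text
plate rect (0.5206077098846436, 0.1545070856809616) (0.2642441391944885, 0.17016911506652832) 62.445343017578125
[[ 0.38405535  0.07673129]
 [ 0.5349222  -0.00198803]
 [ 0.65716004  0.23228288]
 [ 0.50629324  0.3110022 ]]
rail_out_+y [0.6574 0.234 ]
rail_out_-y [0.5409 0.0129]
in corner top [0.6309 0.2248]
rail_in_-y [0.5245 0.0228]
plate -x+y [0.5265 0.3017]
plate -x-y [0.4102 0.0822]
line a [0.5742 0.1196]
line b [0.4624 0.1782]
spacer [0.484  0.1015]
keepertip [0.5697 0.2347]
rail_out_-y 62.221800417858326 0.24986710682948998
rail_in_-y 62.22206000718556 0.2283334489433799
plate -x-y 62.09086256108201 0.2483673814667851
line a 152.35067793957018 0.1262461139806942
[228 204  19  19 285] [0.48398664 0.10141952 0.025016  ] [0.48387814 0.1013984  0.026     ]
```

{"fn": "servo_tool", "kwargs": {
  "moves": [
    {"xyz": [0, 0, 0], "rot": [0, 0, 9.4], "jaw": 0.6},
    {"xyz": [0, 0, 0], "rot": [0, 0, 9.4], "jaw": 0.6},
    {"xyz": [0, 0, 0], "rot": [0, 0, 9.4], "jaw": 0.6},
    {"xyz": [0, 0, 0], "rot": [0, 0, 9.4], "jaw": 0.6},
    {"xyz": [0, 0, 0], "rot": [0, 0, 9.3], "jaw": 0.6},
    {"xyz": [-0.006, -0.045, 0], "rot": [0, 0, 0], "jaw": 0.6},
    {"xyz": [-0.006, -0.045, 0], "rot": [0, 0, 0], "jaw": 0.6},
    {"xyz": [-0.006, -0.045, 0], "rot": [0, 0, 0], "jaw": 0.6},
    {"xyz": [-0.006, -0.045, 0], "rot": [0, 0, 0], "jaw": 0.6},
    {"xyz": [-0.006, -0.045, 0], "rot": [0, 0, 0], "jaw": 0.6}
  ]
}}

```text
clock: 1.35
ee_pos: [0.2751, -0.3524, 0.3034]
tcp_rot: [0.971, -0.24, -0.0, -0.0]
contact_force: [0.6, 0.0, 0.3]
width: 0.201
```

```bash
cat > js.py <<'E'
from h import *
from plant import state
O=np.array([.5334,.1577]);A=np.radians(-27.8);ex=np.array([np.cos(A),np.sin(A)]);ey=np.array([-ex[1],ex[0]])
def jig(p): q=np.asarray(p)[...,:2]-O; return np.stack([q@ex,q@ey],-1)
def show():
    s=state();m=R.from_quat(s['tcp_rot']).as_matrix()
    print('t',round(s['clock'],2),'jig mm',(jig(s['ee_pos'])*1e3).round(1),'z',round(s['ee_pos'][2]*1e3,1),'toolx yaw rel jig',np.degrees(np.arctan2(m[1,0],m[0,0])).round(2)+27.8,'zax',m[:,2].round(4),'w',round(s['width'],3),'F jig',(s['contact_force'][:2]@ex).round(1),(s['contact_force'][:2]@ey).round(1),s['contact_force'][2].round(1),'j',s['joints'].round(2)); return s
if __name__=='__main__': show()
E
python3 js.py
```

```text
t 1.35 jig mm [   9.4 -571.7] z 303.4 toolx yaw rel jig 0.010000000000001563 zax [-2.e-04  7.e-04 -1.e+00] w 0.201 F jig 0.5 0.3 0.3 j [-0.98 -0.32  1.61  0.    1.85  1.07]
```

{"fn": "servo_tool", "kwargs": {
  "moves": [
    {"xyz": [-0.007, -0.048, 0], "rot": [0, 0, 0], "jaw": 0.6},
    {"xyz": [-0.007, -0.048, 0], "rot": [0, 0, 0], "jaw": 0.6},
    {"xyz": [-0.007, -0.048, 0], "rot": [0, 0, 0], "jaw": 0.6},
    {"xyz": [-0.007, -0.048, 0], "rot": [0, 0, 0], "jaw": 0.6},
    {"xyz": [-0.007, -0.048, 0], "rot": [0, 0, 0], "jaw": 0.6},
    {"xyz": [-0.007, -0.048, 0], "rot": [0, 0, 0], "jaw": 0.6},
    {"xyz": [-0.007, -0.048, 0], "rot": [0, 0, 0], "jaw": 0.6},
    {"xyz": [-0.007, -0.048, 0], "rot": [0, 0, 0], "jaw": 0.6},
    {"xyz": [-0.007, -0.048, 0], "rot": [0, 0, 0], "jaw": 0.6},
    {"xyz": [0, 0, 0.02], "rot": [0, 0, 0], "jaw": 0.6}
  ]
}}

```text
clock: 2.6
ee_pos: [0.4211, 0.0606, 0.2844]
tcp_rot: [0.971, -0.238, 0.001, -0.001]
contact_force: [-0.4, -0.9, -1.0]
width: 0.201
```

```bash
python3 js.py;  python3 - <<'E'
from plant import *
import cv2,numpy as np
p,d=capture("wrist"); cv2.imwrite(f"pics/w1.png",cv2.cvtColor(p,cv2.COLOR_RGB2BGR)); ci=camera_info("wrist");np.savez("w1.npz",p=p,d=d,**ci)
E
```

```text
t 2.6 jig mm [ -54.  -138.3] z 284.4 toolx yaw rel jig 0.3200000000000003 zax [ 1.6e-03  9.0e-04 -1.0e+00] w 0.201 F jig 0.1 -1.0 -1.0 j [ 0.06 -0.39  1.7   0.    1.83  2.11]
```

View pics/w1.png

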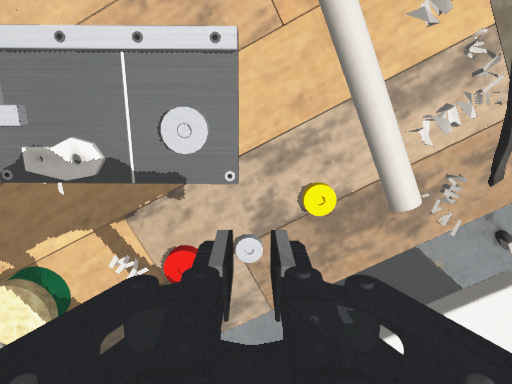

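```bash
python3 - <<'E'
from js import *
f=np.load('w1.npz');ci={k:f[k] for k in ('fx','fy','cx','cy','origin','attitude')}
P=pts(ci,f['d']);z=P[...,2]
for n,(u,v,zz) in dict(sp=(184,130,.026),sphole=(184,130.5,.026),rail_out=(238,27,.024),rail_in=(238,50,.024),line1=(123,53,.01),line2=(132.5,182,.01),pl=(239,184,.01)).items():
    q=onz(ci,u,v,zz); print(n,q.round(4),(jig(q)*1e3).round(1),P[int(v),int(u)].round(4))
m=(z>.019)&(z<.035);n,l,st,cc=cv2.connectedComponentsWithStats(m.astype(np.uint8));i=l[118,184];print(st[i],cc[i],(jig(onz(ci,cc[i][0],cc[i][1],.026))*1e3))
E
```

```text
sp [0.482  0.0981 0.026 ] [-17.7 -76.7] [0.482  0.1    0.0171]
sphole [0.4816 0.0983 0.026 ] [-18.2 -76.7] [0.482  0.1    0.0171]
rail_out [0.5374 0.0104 0.024 ] [  72.3 -128.4] [ 0.5423  0.0089 -0.0036]
rail_in [0.5208 0.0194 0.024 ] [  53.3 -128.3] [ 0.5245  0.0185 -0.0054]
line1 [0.5701 0.1158 0.01  ] [ 52. -20.] [0.571  0.1167 0.0066]
line2 [0.4609 0.1759 0.01  ] [-72.7 -17.7] [0.4609 0.1779 0.0066]
pl [0.4078 0.0792 0.01  ] [ -74.5 -128. ] [ 0.4049  0.0813 -0.0039]
[ 161  107   47   47 1619] [183.95799876 129.82828907] [-17.53520246 -76.66253598]
```

{"fn": "servo_tool", "kwargs": {
  "moves": [
    {"xyz": [-0.002, -0.02, 0], "rot": [0, 0, 0], "jaw": 0.6},
    {"xyz": [0, -0.02, 0.04], "rot": [0, 0, 0], "jaw": 0.6},
    {"xyz": [0, 0, 0.04], "rot": [0, 0, 0], "jaw": 0.6},
    {"xyz": [0, 0, 0.04], "rot": [0, 0, 0], "jaw": 0.6},
    {"xyz": [0, 0, 0.03], "rot": [0, 0, 0], "jaw": 0.6},
    {"xyz": [0, 0, 0], "rot": [0, 0, 0], "jaw": 0.6},
    {"xyz": [0, 0, 0], "rot": [0, 0, 0], "jaw": 0.6},
    {"xyz": [0, 0, 0], "rot": [0, 0, 0], "jaw": 0.6}
  ]
}}

```text
clock: 3.65
ee_pos: [0.4382, 0.0941, 0.1359]
tcp_rot: [0.971, -0.24, 0.001, -0.001]
contact_force: [0.2, 0.1, 0.5]
width: 0.198
```

```bash
python3 js.py;  python3 - <<'E'
from js import *
from plant import *
import cv2,numpy as np
for n in ("wrist","scene"):
    p,d=capture(n); cv2.imwrite(f"pics/{n}2.png",cv2.cvtColor(p,cv2.COLOR_RGB2BGR)); ci=camera_info(n);np.savez(f"{n}2.npz",p=p,d=d,**ci)
    if n=='wrist': 
        print(ci['origin'])
show()
E
```

```text
t 3.65 jig mm [ -54.5 -100.7] z 135.9 toolx yaw rel jig 0.010000000000001563 zax [ 3.1e-03  4.0e-04 -1.0e+00] w 0.198 F jig 0.1 0.2 0.5 j [ 0.14 -0.3   1.89 -0.    1.55  2.19]
[0.4970648  0.06296248 0.20600525]
t 3.75 jig mm [ -54.7 -100.8] z 135.4 toolx yaw rel jig 0.019999999999999574 zax [ 2.5e-03  4.0e-04 -1.0e+00] w 0.201 F jig 0.2 -0.8 0.2 j [ 0.14 -0.3   1.89  0.    1.55  2.19]
```

View pics/wrist2.png

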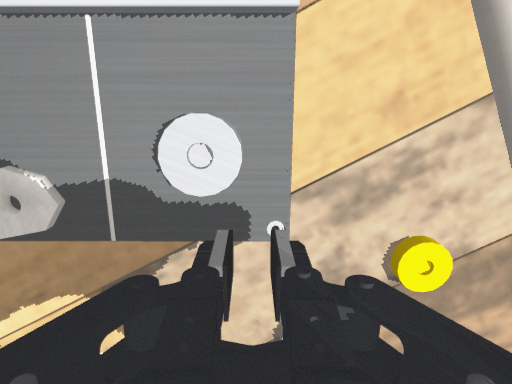

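View pics/scene2.png

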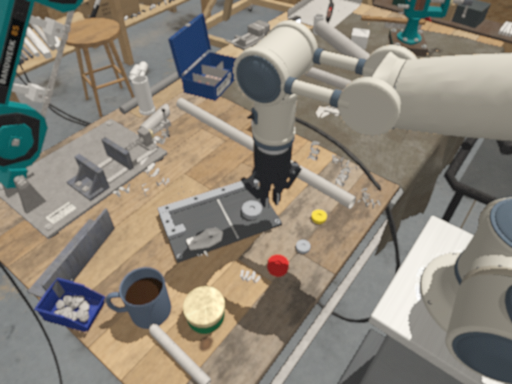

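```bash
python3 - <<'E'
from js import *
f=np.load('wrist2.npz');ci={k:f[k] for k in ('fx','fy','cx','cy','origin','attitude')}
P=pts(ci,f['d']);z=P[...,2]
for n,(u,v,zz) in dict(sp=(200,155,.026),line1=(88,20,.01),line2=(113,238,.01),platecorner=(290,240,.01),rail=(200,12,.024)).items():
    q=onz(ci,u,v,zz); print(n,q.round(4),(jig(q)*1e3).round(1),P[int(v),int(u)].round(4))
# finger tips depth
for v in range(232,300,8):
  print(v,[ (u,*(jig(P[v,u])*1e3).round(1), (P[v,u,2]*1e3).round(1)) for u in (215,222,228,275,282,290)])
E
```

```text
sp [0.4843 0.1009 0.026 ] [-16.9 -73.2] [0.484  0.1018 0.0216]
line1 [0.573  0.1206 0.01  ] [ 52.4 -14.3] [0.5733 0.1208 0.0093]
line2 [0.4633 0.1784 0.01  ] [-71.7 -14.3] [0.4631 0.1791 0.0089]
platecorner [0.4106 0.0813 0.01  ] [ -73.  -124.8] [ 4.06e-01  8.23e-02 -4.00e-04]
rail [0.5451 0.0661 0.024 ] [ 53.1 -75.6] [0.5479 0.0662 0.0134]
232 [(215, np.float64(-67.9), np.float64(-78.1), np.float64(9.5)), (222, np.float64(-43.3), np.float64(-88.0), np.float64(69.8)), (228, np.float64(-43.1), np.float64(-90.7), np.float64(70.5)), (275, np.float64(-43.3), np.float64(-110.9), np.float64(69.9)), (282, np.float64(-43.2), np.float64(-113.9), np.float64(70.2)), (290, np.float64(-71.7), np.float64(-125.9), np.float64(0.1))]
240 [(215, np.float64(-43.6), np.float64(-85.9), np.float64(77.9)), (222, np.float64(-43.7), np.float64(-88.7), np.float64(77.6)), (228, np.float64(-43.0), np.float64(-91.3), np.float64(79.1)), (275, np.float64(-43.1), np.float64(-110.3), np.float64(78.9)), (282, np.float64(-43.1), np.float64(-113.1), np.float64(78.9)), (290, np.float64(-77.5), np.float64(-126.1), np.flo
[... 2030 characters left out ...]
loat64(-50.5), np.float64(-90.7), np.float64(102.8)), (228, np.float64(-54.6), np.float64(-92.2), np.float64(96.1)), (275, np.float64(-54.3), np.float64(-109.3), np.float64(96.5)), (282, np.float64(-48.6), np.float64(-110.9), np.float64(105.8)), (290, np.float64(-41.9), np.float64(-112.2), np.float64(116.9))]
296 [(215, np.float64(-42.8), np.float64(-90.2), np.float64(119.8)), (222, np.float64(-52.9), np.float64(-90.7), np.float64(103.9)), (228, np.float64(-57.5), np.float64(-92.2), np.float64(96.6)), (275, np.float64(-57.9), np.float64(-109.4), np.float64(96.0)), (282, np.float64(-51.2), np.float64(-110.9), np.float64(106.6)), (290, np.float64(-42.6), np.float64(-111.8), np.float64(120.0))]
```

{"fn": "servo_tool", "kwargs": {
  "moves": [
    {"xyz": [-0.005, -0.014, 0], "rot": [0, 0, 0], "jaw": 0.6},
    {"xyz": [-0.006, -0.014, 0], "rot": [0, 0, 0], "jaw": 0.6},
    {"xyz": [0, 0, 0.015], "rot": [0, 0, 0], "jaw": 0.6},
    {"xyz": [0, 0, 0.015], "rot": [0, 0, 0], "jaw": 0.6},
    {"xyz": [0, 0, 0.012], "rot": [0, 0, 0], "jaw": 0.6},
    {"xyz": [0, 0, 0.007], "rot": [0, 0, 0], "jaw": 0.6},
    {"xyz": [0, 0, 0], "rot": [0, 0, 0], "jaw": 0.6},
    {"xyz": [0, 0, 0], "rot": [0, 0, 0], "jaw": 0.6}
  ]
}}

```text
clock: 4.75
ee_pos: [0.4409, 0.1239, 0.0853]
tcp_rot: [0.971, -0.24, 0.0, -0.0]
contact_force: [0.2, -0.4, 0.7]
width: 0.202
```

```bash
python3 js.py;  python3 - <<'E'
from js import *
from plant import *
import cv2,numpy as np
for n in ("wrist",):
    p,d=capture(n); cv2.imwrite(f"pics/{n}3.png",cv2.cvtColor(p,cv2.COLOR_RGB2BGR)); ci=camera_info(n);np.savez(f"{n}3.npz",p=p,d=d,**ci)
P=pts(ci,d)
for v in range(222,250,3): print(v,[(*(jig(P[v,u])*1e3).round(1), (P[v,u,2]*1e3).round(1)) for u in (222,228,275,282)])
show()
E
```

```text
t 4.75 jig mm [-66.1 -73.1] z 85.3 toolx yaw rel jig 0.010000000000001563 zax [ 6.e-04  2.e-04 -1.e+00] w 0.202 F jig 0.4 -0.3 0.7 j [ 0.2  -0.23  1.93  0.    1.44  2.26]
222 [(np.float64(-54.0), np.float64(-59.6), np.float64(9.6)), (np.float64(-53.7), np.float64(-62.4), np.float64(10.3)), (np.float64(-53.9), np.float64(-83.9), np.float64(9.9)), (np.float64(-54.0), np.float64(-87.2), np.float64(9.6))]
225 [(np.float64(-55.1), np.float64(-59.7), np.float64(10.5)), (np.float64(-55.6), np.float64(-62.3), np.float64(9.3)), (np.float64(-55.4), np.float64(-83.9), np.float64(9.8)), (np.float64(-55.4), np.float64(-87.2), np.float64(9.8))]
228 [(np.float64(-57.0), np.float64(-59.5), np.float64(9.5)), (np.float64(-56.9), np.float64(-62.3), np.float64(9.5)), (np.float64(-56.5), np.float64(-83.9), np.float64(10.7)), (np.float64(-56.7), np.float64(-87.2), np.float64(10.1))]
231 [(np.float64(-54.5), np.float64(-60.4), np.float64(19.3)), (np.float64(-55.3), np.float64(-62.8), np.float64(17.3)), (np.float64(-55.1), np.float64(-83.4), np.float64(17.7)), (np.float64(0.7), np.float64(-73.0), np.float64
[... 900 characters left out ...]
(np.float64(-55.1), np.float64(-85.3), np.float64(30.6))]
246 [(np.float64(-54.4), np.float64(-61.7), np.float64(34.9)), (np.float64(-54.7), np.float64(-64.0), np.float64(34.3)), (np.float64(-54.6), np.float64(-82.3), np.float64(34.4)), (np.float64(-54.7), np.float64(-85.0), np.float64(34.3))]
249 [(np.float64(-54.8), np.float64(-61.8), np.float64(36.7)), (np.float64(-54.8), np.float64(-64.1), np.float64(36.7)), (np.float64(-54.7), np.float64(-82.1), np.float64(36.9)), (np.float64(-55.1), np.float64(-84.9), np.float64(36.0))]
t 4.8 jig mm [-66. -73.] z 85.4 toolx yaw rel jig 0.010000000000001563 zax [ 8.e-04  2.e-04 -1.e+00] w 0.199 F jig 0.4 -1.0 -0.3 j [ 0.2  -0.23  1.93 -0.    1.44  2.26]
```

View pics/wrist3.png

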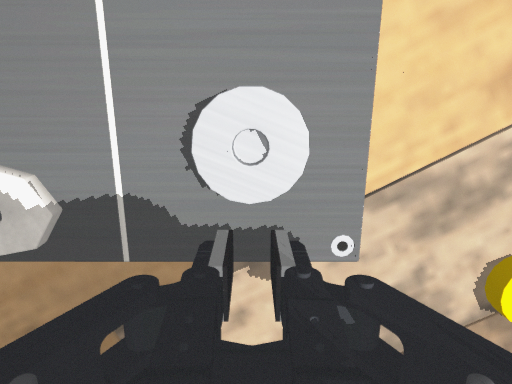

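{"fn": "servo_tool", "kwargs": {
  "moves": [
    {"xyz": [0.004, 0, 0.003], "rot": [0, 0, 0], "jaw": 0.6},
    {"xyz": [0.005, 0, 0], "rot": [0, 0, 0], "jaw": 0.6},
    {"xyz": [0.004, 0, 0], "rot": [0, 0, 0], "jaw": 0.6},
    {"xyz": [0.003, 0, 0], "rot": [0, 0, 0], "jaw": 0.6},
    {"xyz": [0.004, 0, 0], "rot": [0, 0, 0], "jaw": 0.6},
    {"xyz": [0.005, 0, 0], "rot": [0, 0, 0], "jaw": 0.6},
    {"xyz": [0.005, 0, 0], "rot": [0, 0, 0], "jaw": 0.6},
    {"xyz": [0.005, 0, 0], "rot": [0, 0, 0], "jaw": 0.6},
    {"xyz": [0.005, 0, 0], "rot": [0, 0, 0], "jaw": 0.6},
    {"xyz": [0, 0, 0], "rot": [0, 0, 0], "jaw": 0.6}
  ]
}}

```text
clock: 6.05
ee_pos: [0.4766, 0.1055, 0.0829]
tcp_rot: [0.971, -0.24, 0.0, -0.001]
contact_force: [-0.1, 1.2, 5.6]
width: 0.204
```

```bash
cat > look.py <<'E'
import sys
from js import *
from plant import *
tag=sys.argv[1]; s=show()
p,d=capture("wrist"); ci=camera_info("wrist"); np.savez(f"{tag}.npz",p=p,d=d,**ci)
cv2.imwrite(f"pics/{tag}.png",cv2.cvtColor(p,cv2.COLOR_RGB2BGR))
P=pts(ci,d);J=jig(P)
m=(P[...,2]>.0215)&(P[...,2]<.030)&(J[...,0]<.052)&(J[...,0]>-.05)&(np.abs(J[...,1])<.12)
m=cv2.morphologyEx(m.astype(np.uint8),cv2.MORPH_OPEN,np.ones((5,5)))
n,l,st,cc=cv2.connectedComponentsWithStats(m)
for i in range(1,n):
    if st[i,4]>1500:
        c,_=cv2.findContours((l==i).astype(np.uint8),0,2); (q,r)=cv2.minEnclosingCircle(max(c,key=len))
        print('blob',st[i],'circle',q,r,'jig',(jig(onz(ci,q[0],q[1],.026))*1e3).round(1),'centroid jig',(jig(onz(ci,cc[i][0],cc[i][1],.026))*1e3).round(1))
E
python3 look.py w4
```

```text
t 6.05 jig mm [-25.9 -72.6] z 82.9 toolx yaw rel jig 0.019999999999999574 zax [ 1.e-03  9.e-04 -1.e+00] w 0.204 F jig -0.7 1.0 5.6 j [ 0.15 -0.14  1.85  0.    1.43  2.2 ]
blob [ 194  130  116  115 9872] circle (250.79725646972656, 192.19937133789062) 62.96634292602539 jig [  5.6 -72.4] centroid jig [  7.4 -72.6]
```

View pics/w4.png

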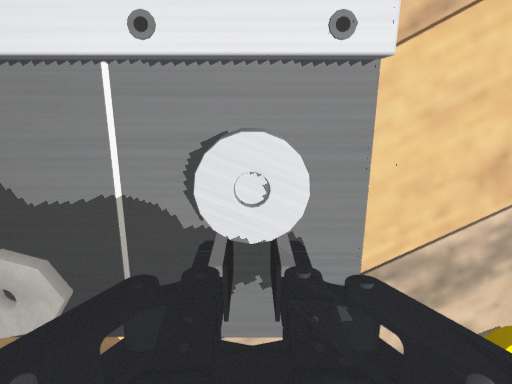

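{"fn": "servo_tool", "kwargs": {
  "moves": [
    {"xyz": [0.003, 0, -0.002], "rot": [0, 0, 0], "jaw": 0.6},
    {"xyz": [0.004, 0, 0], "rot": [0, 0, 0], "jaw": 0.6},
    {"xyz": [0.004, 0, 0], "rot": [0, 0, 0], "jaw": 0.6},
    {"xyz": [0.004, 0, 0], "rot": [0, 0, 0], "jaw": 0.6},
    {"xyz": [0.003, 0, 0], "rot": [0, 0, 0], "jaw": 0.6},
    {"xyz": [0.002, 0, 0], "rot": [0, 0, 0], "jaw": 0.6},
    {"xyz": [0, 0, 0], "rot": [0, 0, 0], "jaw": 0.6}
  ]
}}

```text
clock: 6.98
ee_pos: [0.4939, 0.0959, 0.0838]
tcp_rot: [0.971, -0.24, 0.0, 0.0]
contact_force: [-0.2, -0.5, 0.3]
width: 0.203
```

```bash
python3 look.py w5
```

```text
t 6.97 jig mm [ -6.1 -73.1] z 83.8 toolx yaw rel jig 0.019999999999999574 zax [ 2.e-04 -2.e-04 -1.e+00] w 0.203 F jig 0.1 -0.6 0.3 j [ 0.12 -0.1   1.81 -0.    1.43  2.18]
blob [ 194  130  116  114 9761] circle (250.80154418945312, 191.51304626464844) 62.711002349853516 jig [ 25.3 -73. ] centroid jig [ 27.2 -73.2]
```

{"fn": "servo_tool", "kwargs": {
  "moves": [
    {"xyz": [0.002, 0, 0], "rot": [0, 0, 0], "jaw": 0.6},
    {"xyz": [0.001, 0, 0], "rot": [0, 0, 0], "jaw": 0.6},
    {"xyz": [0.001, 0, 0], "rot": [0, 0, 0], "jaw": 0.6},
    {"xyz": [0, 0, 0], "rot": [0, 0, 0], "jaw": 0.6}
  ]
}}

```text
clock: 7.52
ee_pos: [0.4973, 0.0941, 0.0838]
tcp_rot: [0.971, -0.24, 0.0, 0.0]
contact_force: [-0.4, -0.7, -0.5]
width: 0.201
```

```bash
python3 look.py w6
```

```text
t 7.53 jig mm [ -2.2 -73.1] z 83.8 toolx yaw rel jig 0.019999999999999574 zax [ 0.e+00 -1.e-04 -1.e+00] w 0.201 F jig -0.0 -0.8 -0.5 j [ 0.12 -0.09  1.81 -0.    1.43  2.18]
blob [ 194  134  116  110 9573] circle (251.5, 192.11904907226562) 62.61895751953125 jig [ 29.  -73.2] centroid jig [ 30.7 -73.2]
```

View pics/w6.png

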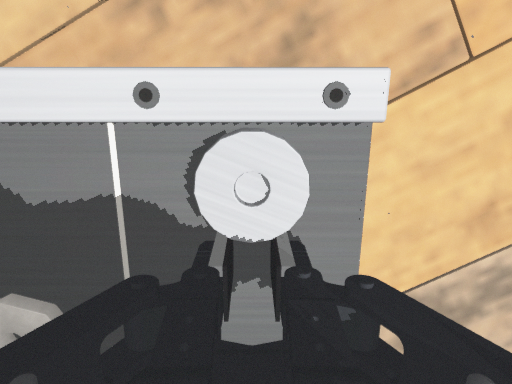

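Spacer at (252,187), its upper edge (v≈131) nearly at the rail edge (v≈122). A couple more mm.

{"fn": "servo_tool", "kwargs": {
  "moves": [
    {"xyz": [0.001, 0, 0], "rot": [0, 0, 0], "jaw": 0.6},
    {"xyz": [0.001, 0, 0], "rot": [0, 0, 0], "jaw": 0.6},
    {"xyz": [0, 0, 0], "rot": [0, 0, 0], "jaw": 0.6}
  ]
}}

```text
clock: 7.95
ee_pos: [0.4991, 0.0932, 0.0839]
tcp_rot: [0.971, -0.24, 0.0, 0.0]
contact_force: [0.2, 0.7, 0.0]
width: 0.196
```

```bash
python3 js.py
```

```text
t 7.95 jig mm [ -0.2 -73.1] z 83.9 toolx yaw rel jig 0.019999999999999574 zax [ 1.e-04 -0.e+00 -1.e+00] w 0.196 F jig -0.1 0.7 0.0 j [ 0.12 -0.09  1.8  -0.    1.43  2.17]
```

{"fn": "servo_tool", "kwargs": {
  "moves": [
    {"xyz": [0.001, 0, 0], "rot": [0, 0, 0], "jaw": 0.6},
    {"xyz": [0.0005, 0, 0], "rot": [0, 0, 0], "jaw": 0.6},
    {"xyz": [0, 0, 0], "rot": [0, 0, 0], "jaw": 0.6}
  ]
}}

```text
clock: 8.32
ee_pos: [0.5, 0.0928, 0.0838]
tcp_rot: [0.971, -0.24, -0.001, -0.0]
contact_force: [-3.8, 2.5, 1.9]
width: 0.199
```

```bash
python3 look.py w7
```

```text
t 8.32 jig mm [  0.7 -73. ] z 83.8 toolx yaw rel jig 0.030000000000001137 zax [-1.3e-03  5.0e-04 -1.0e+00] w 0.199 F jig -4.5 0.4 1.9 j [ 0.12 -0.08  1.8   0.    1.43  2.17]
blob [ 194  141  116  103 9143] circle (251.5, 192.5395965576172) 61.47026824951172 jig [ 31.8 -73.2] centroid jig [ 32.6 -73.2]
```

View pics/w7.png

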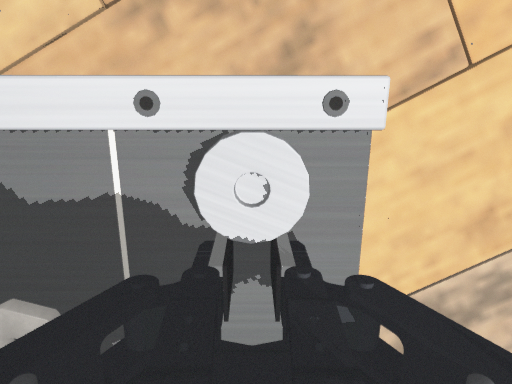

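{"fn": "servo_tool", "kwargs": {
  "moves": [
    {"xyz": [-0.006, 0, 0], "rot": [0, 0, 0], "jaw": 0.6},
    {"xyz": [-0.006, 0, 0], "rot": [0, 0, 0], "jaw": 0.6},
    {"xyz": [0, 0, -0.02], "rot": [0, 0, 0], "jaw": 0.6},
    {"xyz": [0, 0, -0.02], "rot": [0, 0, 0], "jaw": 0.6},
    {"xyz": [0.01, 0.02, 0], "rot": [0, 0, 0], "jaw": 0.6},
    {"xyz": [0.01, 0.02, 0], "rot": [0, 0, 0], "jaw": 0.6},
    {"xyz": [0.009, 0.016, 0], "rot": [0, 0, 0], "jaw": 0.6},
    {"xyz": [0, 0, 0], "rot": [0, 0, -10], "jaw": 0.6},
    {"xyz": [0, 0, 0], "rot": [0, 0, -10], "jaw": 0.6},
    {"xyz": [0, 0, 0], "rot": [0, 0, -10], "jaw": 0.6}
  ]
}}

```text
clock: 9.62
ee_pos: [0.4894, 0.0347, 0.1239]
tcp_rot: [1.0, 0.022, 0.0, 0.0]
contact_force: [-0.3, 0.0, 0.0]
width: 0.2
```

{"fn": "servo_tool", "kwargs": {
  "moves": [
    {"xyz": [0, 0, 0], "rot": [0, 0, -10], "jaw": 0.6},
    {"xyz": [0, 0, 0], "rot": [0, 0, -10], "jaw": 0.6},
    {"xyz": [0, 0, 0], "rot": [0, 0, -10], "jaw": 0.6},
    {"xyz": [0, 0, 0], "rot": [0, 0, -10], "jaw": 0.6},
    {"xyz": [0, 0, 0], "rot": [0, 0, -5], "jaw": 0.6},
    {"xyz": [0, 0, 0], "rot": [0, 0, 0], "jaw": 0.6},
    {"xyz": [0, 0, 0], "rot": [0, 0, 0], "jaw": 0.6}
  ]
}}

```text
clock: 10.5
ee_pos: [0.4893, 0.035, 0.1239]
tcp_rot: [0.917, 0.4, 0.0, 0.0]
contact_force: [-0.5, 0.4, -0.3]
width: 0.196
```

```bash
python3 look.py w8
```

```text
t 10.5 jig mm [  18.3 -129.1] z 123.9 toolx yaw rel jig 74.92 zax [ 1.e-04 -0.e+00 -1.e+00] w 0.196 F jig -0.7 0.1 -0.3 j [ 0.   -0.17  1.8  -0.    1.51  0.75]
blob [ 204   68   90   95 6191] circle (249.78277587890625, 115.16634368896484) 47.84457778930664 jig [ 33.  -72.5] centroid jig [ 32.4 -72.4]
```

View pics/w8.png

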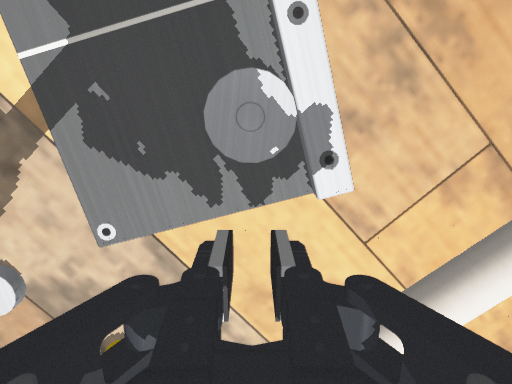

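{"fn": "servo_tool", "kwargs": {
  "moves": [
    {"xyz": [0, 0, 0.015], "rot": [0, 0, 0], "jaw": 0.6},
    {"xyz": [0, 0, 0.015], "rot": [0, 0, 0], "jaw": 0.6},
    {"xyz": [0, 0, 0.01], "rot": [0, 0, 0], "jaw": 0.6},
    {"xyz": [0.007, 0, 0], "rot": [0, 0, 0], "jaw": 0.6},
    {"xyz": [0.007, 0, 0], "rot": [0, 0, 0], "jaw": 0.6},
    {"xyz": [0.006, 0, 0], "rot": [0, 0, 0], "jaw": 0.6},
    {"xyz": [0.003, 0, 0], "rot": [0, 0, 0], "jaw": 0.6},
    {"xyz": [0.002, 0, 0], "rot": [0, 0, 0], "jaw": 0.6},
    {"xyz": [0, 0, 0], "rot": [0, 0, 0], "jaw": 0.6}
  ]
}}

```text
clock: 11.68
ee_pos: [0.5063, 0.0535, 0.0838]
tcp_rot: [0.916, 0.401, -0.0, -0.0]
contact_force: [-1.0, -0.4, -0.2]
width: 0.201
```

```bash
python3 look.py w9
```

```text
t 11.68 jig mm [  24.7 -104.8] z 83.8 toolx yaw rel jig 75.03 zax [-1.e-04 -0.e+00 -1.e+00] w 0.201 F jig -0.7 -0.8 -0.2 j [ 0.04 -0.08  1.8  -0.    1.43  0.78]
blob [ 193  128  112  116 9303] circle (251.61590576171875, 189.89703369140625) 62.15753936767578 jig [ 33.2 -74.3] centroid jig [ 32.3 -72.5]
```

View pics/w9.png

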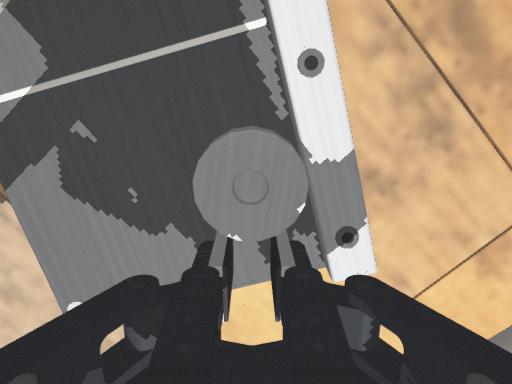

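{"fn": "servo_tool", "kwargs": {
  "moves": [
    {"xyz": [0.003, -0.0007, 0], "rot": [0, 0, 0], "jaw": 0.6},
    {"xyz": [0.0048, -0.0012, 0], "rot": [0, 0, 0], "jaw": 0.6},
    {"xyz": [0.0048, -0.0012, 0], "rot": [0, 0, 0], "jaw": 0.6},
    {"xyz": [0.0048, -0.0013, 0], "rot": [0, 0, 0], "jaw": 0.6},
    {"xyz": [0.0048, -0.0013, 0], "rot": [0, 0, 0], "jaw": 0.6},
    {"xyz": [0.0048, -0.0013, 0], "rot": [0, 0, 0], "jaw": 0.6},
    {"xyz": [0.0048, -0.0013, 0], "rot": [0, 0, 0], "jaw": 0.6}
  ]
}}

```text
clock: 12.6
ee_pos: [0.5217, 0.0827, 0.0837]
tcp_rot: [0.916, 0.401, -0.0, -0.0]
contact_force: [-4.4, -1.2, 1.7]
width: 0.202
```

```bash
python3 look.py w10
```

```text
t 12.6 jig mm [ 24.7 -71.8] z 83.7 toolx yaw rel jig 75.03 zax [-7.e-04 -0.e+00 -1.e+00] w 0.202 F jig -3.3 -3.1 1.7 j [ 0.09 -0.03  1.75  0.    1.42  0.84]
blob [ 194  130  111  114 9660] circle (249.613525390625, 191.08702087402344) 61.564918518066406 jig [ 32.3 -40.8] centroid jig [ 32.3 -39.6]
```

View pics/w10.png

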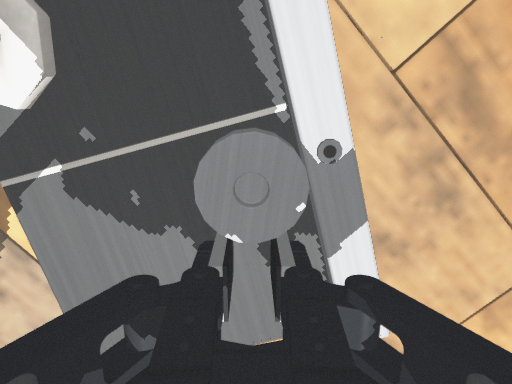

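{"fn": "servo_tool", "kwargs": {
  "moves": [
    {"xyz": [0.0048, -0.0013, 0], "rot": [0, 0, 0], "jaw": 0.6},
    {"xyz": [0.0048, -0.0013, 0], "rot": [0, 0, 0], "jaw": 0.6},
    {"xyz": [0.0048, -0.0013, 0], "rot": [0, 0, 0], "jaw": 0.6},
    {"xyz": [0.0048, -0.0013, 0], "rot": [0, 0, 0], "jaw": 0.6},
    {"xyz": [0.0048, -0.0013, 0], "rot": [0, 0, 0], "jaw": 0.6},
    {"xyz": [0.0048, -0.0013, 0], "rot": [0, 0, 0], "jaw": 0.6},
    {"xyz": [0.0048, -0.0013, 0], "rot": [0, 0, 0], "jaw": 0.6},
    {"xyz": [0.0048, -0.0013, 0], "rot": [0, 0, 0], "jaw": 0.6},
    {"xyz": [0.0048, -0.0013, 0], "rot": [0, 0, 0], "jaw": 0.6},
    {"xyz": [0.0048, -0.0013, 0], "rot": [0, 0, 0], "jaw": 0.6}
  ]
}}

```text
clock: 13.9
ee_pos: [0.5449, 0.1268, 0.0838]
tcp_rot: [0.916, 0.401, -0.0, -0.0]
contact_force: [-4.8, -1.2, 0.7]
width: 0.2
```

```bash
python3 look.py w11
```

```text
t 13.9 jig mm [ 24.6 -22. ] z 83.8 toolx yaw rel jig 75.03 zax [-2.e-04  1.e-04 -1.e+00] w 0.2 F jig -3.7 -3.3 0.7 j [0.17 0.05 1.66 0.   1.42 0.91]
blob [ 194  130  111  114 9600] circle (252.0, 191.8783721923828) 62.52546310424805 jig [33.1  8.5] centroid jig [32.4 10.2]
```

View pics/w11.png

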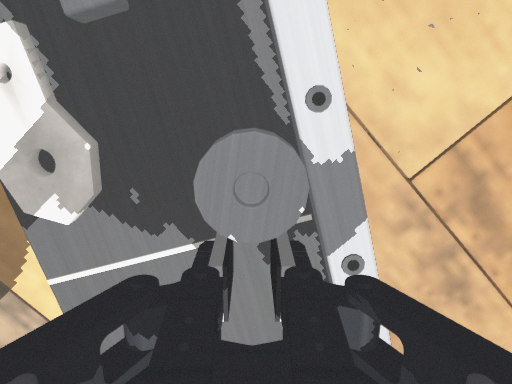

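{"fn": "servo_tool", "kwargs": {
  "moves": [
    {"xyz": [0.0058, -0.0016, 0], "rot": [0, 0, 0], "jaw": 0.6},
    {"xyz": [0.0058, -0.0016, 0], "rot": [0, 0, 0], "jaw": 0.6},
    {"xyz": [0.0058, -0.0015, 0], "rot": [0, 0, 0], "jaw": 0.6},
    {"xyz": [0.0058, -0.0016, 0], "rot": [0, 0, 0], "jaw": 0.6},
    {"xyz": [0.0058, -0.0015, 0], "rot": [0, 0, 0], "jaw": 0.6},
    {"xyz": [0.0058, -0.0016, 0], "rot": [0, 0, 0], "jaw": 0.6},
    {"xyz": [0.0058, -0.0015, 0], "rot": [0, 0, 0], "jaw": 0.6},
    {"xyz": [0.0058, -0.0016, 0], "rot": [0, 0, 0], "jaw": 0.6},
    {"xyz": [0.0058, -0.0015, 0], "rot": [0, 0, 0], "jaw": 0.6},
    {"xyz": [0.0058, -0.0016, 0], "rot": [0, 0, 0], "jaw": 0.6}
  ]
}}

```text
clock: 15.2
ee_pos: [0.573, 0.18, 0.0839]
tcp_rot: [0.916, 0.401, 0.0, -0.0]
contact_force: [-2.8, -0.3, -1.0]
width: 0.202
```

```bash
python3 look.py w12
```

```text
t 15.2 jig mm [24.6 38.2] z 83.9 toolx yaw rel jig 75.03 zax [ 0.e+00  1.e-04 -1.e+00] w 0.202 F jig -2.3 -1.5 -1.0 j [0.25 0.16 1.55 0.   1.43 0.99]
blob [  96   45  179  132 9434] circle (191.09976196289062, 104.76997375488281) 95.825439453125 jig [ 20.1 106.6] centroid jig [ 13.8 108.7]
blob [ 194  130  111  114 9402] circle (251.0, 192.03604125976562) 62.39661407470703 jig [32.7 68.7] centroid jig [32.3 70.5]
```

View pics/w12.png

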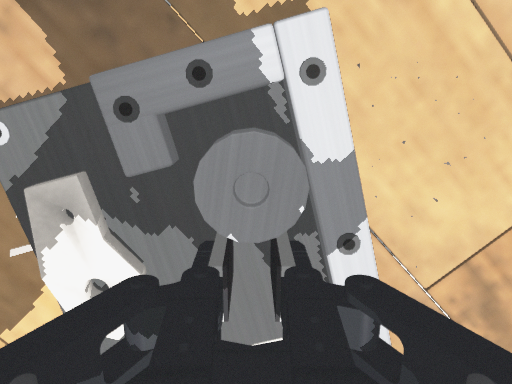

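{"fn": "servo_tool", "kwargs": {
  "moves": [
    {"xyz": [0.0029, -0.0008, 0], "rot": [0, 0, 0], "jaw": 0.6},
    {"xyz": [0.0029, -0.0008, 0], "rot": [0, 0, 0], "jaw": 0.6},
    {"xyz": [0.0029, -0.0007, 0], "rot": [0, 0, 0], "jaw": 0.6},
    {"xyz": [0.001, -0.0003, 0], "rot": [0, 0, 0], "jaw": 0.6},
    {"xyz": [0, 0, 0], "rot": [0, 0, 0], "jaw": 0.6}
  ]
}}

```text
clock: 15.88
ee_pos: [0.5776, 0.1886, 0.0839]
tcp_rot: [0.916, 0.401, 0.0, -0.0]
contact_force: [-2.6, 0.5, -0.4]
width: 0.201
```

```bash
python3 look.py w13
```

```text
t 15.88 jig mm [24.6 48. ] z 83.9 toolx yaw rel jig 75.03 zax [ 2.e-04  3.e-04 -1.e+00] w 0.201 F jig -2.6 -0.8 -0.4 j [0.26 0.18 1.53 0.   1.43 1.01]
blob [ 105   71  176  129 9229] circle (198.33261108398438, 129.34173583984375) 94.1451644897461 jig [ 20.  106.5] centroid jig [ 14.2 108.7]
blob [ 194  130  111  113 9332] circle (251.5, 191.5) 62.309810638427734 jig [33. 78.] centroid jig [32.4 79.7]
```

{"fn": "servo_tool", "kwargs": {
  "moves": [
    {"xyz": [0.001, -0.0003, 0], "rot": [0, 0, 0], "jaw": 0.6},
    {"xyz": [0.001, -0.0003, 0], "rot": [0, 0, 0], "jaw": 0.6},
    {"xyz": [0, 0, 0], "rot": [0, 0, 0], "jaw": 0.6}
  ]
}}

```text
clock: 16.3
ee_pos: [0.5785, 0.1904, 0.0839]
tcp_rot: [0.916, 0.401, 0.0, -0.0]
contact_force: [-3.0, -0.2, -0.5]
width: 0.199
```

```bash
python3 look.py w14
```

```text
t 16.3 jig mm [24.6 50. ] z 83.9 toolx yaw rel jig 75.03 zax [ 2.e-04  1.e-04 -1.e+00] w 0.199 F jig -2.5 -1.5 -0.5 j [0.26 0.18 1.52 0.   1.43 1.01]
blob [ 107   77  175  127 9092] circle (199.91140747070312, 134.42677307128906) 93.73885345458984 jig [ 20.  106.5] centroid jig [ 14.2 108.7]
blob [ 194  130  111  114 9355] circle (251.5, 191.66363525390625) 62.17726135253906 jig [32.9 79.9] centroid jig [32.3 81.7]
```

View pics/w14.png

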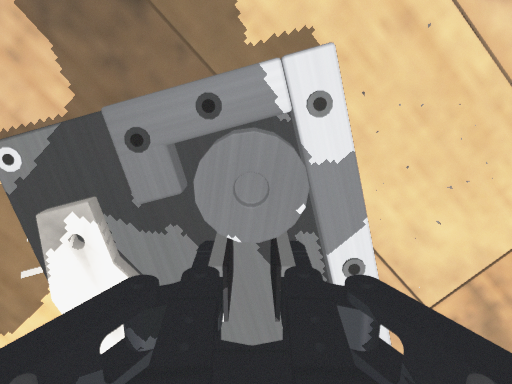

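Gap at the end stop is about 1 mm now (disc top edge at v≈129, stop edge at v≈118 higher up in parallax). Continue.

{"fn": "servo_tool", "kwargs": {
  "moves": [
    {"xyz": [0.001, -0.0003, 0], "rot": [0, 0, 0], "jaw": 0.6},
    {"xyz": [0.001, -0.0003, 0], "rot": [0, 0, 0], "jaw": 0.6},
    {"xyz": [0, 0, 0], "rot": [0, 0, 0], "jaw": 0.6}
  ]
}}

```text
clock: 16.73
ee_pos: [0.5794, 0.1922, 0.0839]
tcp_rot: [0.916, 0.401, 0.0, 0.0]
contact_force: [-2.9, -1.0, 0.6]
width: 0.201
```

```bash
python3 js.py
```

```text
t 16.73 jig mm [24.6 52. ] z 83.9 toolx yaw rel jig 75.03 zax [ 1.e-04 -1.e-04 -1.e+00] w 0.201 F jig -2.2 -2.2 0.6 j [ 0.26  0.19  1.52 -0.    1.44  1.01]
```

{"fn": "servo_tool", "kwargs": {
  "moves": [
    {"xyz": [0.001, -0.0003, 0], "rot": [0, 0, 0], "jaw": 0.6},
    {"xyz": [0.001, -0.0003, 0], "rot": [0, 0, 0], "jaw": 0.6},
    {"xyz": [0, 0, 0], "rot": [0, 0, 0], "jaw": 0.6}
  ]
}}

```text
clock: 17.1
ee_pos: [0.5797, 0.1927, 0.0838]
tcp_rot: [0.916, 0.4, -0.002, 0.001]
contact_force: [-7.8, -6.7, 3.1]
width: 0.206
```

```bash
python3 look.py w15
```

```text
t 17.1 jig mm [24.6 52.6] z 83.8 toolx yaw rel jig 74.99 zax [-0.0022 -0.0031 -1.    ] w 0.206 F jig -3.8 -9.6 3.1 j [ 0.27  0.19  1.52 -0.    1.44  1.01]
blob [  109    83   195   161 18293] circle (209.05743408203125, 168.4229736328125) 107.91444396972656 jig [19.5 95.6] centroid jig [23.3 96.3]
```

View pics/w15.png

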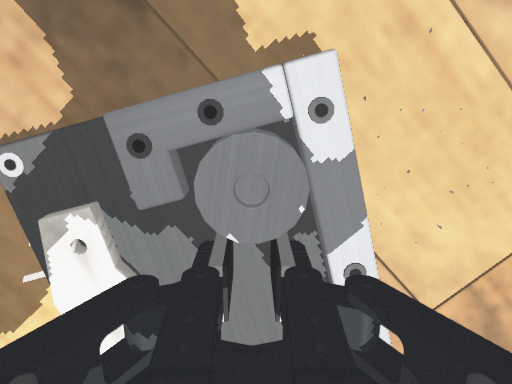

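{"fn": "servo_tool", "kwargs": {
  "moves": [
    {"xyz": [-0.003, 0, 0], "rot": [0, 0, 0], "jaw": 0.6},
    {"xyz": [-0.006, 0, 0], "rot": [0, 0, 0], "jaw": 0.6},
    {"xyz": [-0.01, 0, 0], "rot": [0, 0, 0], "jaw": 0.6},
    {"xyz": [0, 0, -0.03], "rot": [0, 0, 0], "jaw": 0.6},
    {"xyz": [0, 0, -0.03], "rot": [0, 0, 0], "jaw": 0.6},
    {"xyz": [-0.02, 0, -0.03], "rot": [0, 0, 0], "jaw": 0.6},
    {"xyz": [-0.02, 0, 0], "rot": [0, 0, 0], "jaw": 0.6},
    {"xyz": [0, 0, 0], "rot": [0, 0, 0], "jaw": 0.6},
    {"xyz": [0, 0, 0], "rot": [0, 0, 0], "jaw": 0.6},
    {"xyz": [0, 0, 0], "rot": [0, 0, 0], "jaw": 0.6}
  ]
}}

```text
clock: 18.4
ee_pos: [0.5402, 0.1512, 0.1732]
tcp_rot: [0.916, 0.401, -0.0, -0.0]
contact_force: [0.4, 0.2, -0.6]
width: 0.199
```

```bash
python3 look.py w16; python3 - <<'E'
from js import *
f=np.load('w16.npz');ci={k:f[k] for k in ('fx','fy','cx','cy','origin','attitude')}
E
```

```text
t 18.4 jig mm [ 9.1 -2.6] z 173.2 toolx yaw rel jig 75.05 zax [-8.e-04  0.e+00 -1.e+00] w 0.199 F jig 0.3 0.3 -0.6 j [0.21 0.   1.56 0.   1.59 0.96]
blob [ 162    0  126   99 8009] circle (224.4058380126953, 46.20292282104492) 68.9007568359375 jig [18.7 94.4] centroid jig [21.9 94.5]
```

View pics/w16.png

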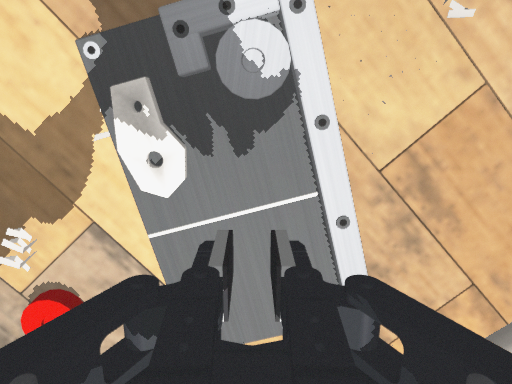

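{"fn": "servo_tool", "kwargs": {
  "moves": [
    {"xyz": [-0.04, 0, -0.03], "rot": [0, 0, 0], "jaw": 0.6},
    {"xyz": [-0.04, 0, -0.03], "rot": [0, 0, 0], "jaw": 0.6},
    {"xyz": [-0.04, 0, -0.02], "rot": [0, 0, 0], "jaw": 0.6},
    {"xyz": [-0.04, 0, 0], "rot": [0, 0, 0], "jaw": 0.6},
    {"xyz": [-0.03, 0.03, 0], "rot": [0, 0, 0], "jaw": 0.6},
    {"xyz": [0, 0.04, 0], "rot": [0, 0, 0], "jaw": 0.6},
    {"xyz": [0, 0.04, 0], "rot": [0, 0, 0], "jaw": 0.6},
    {"xyz": [0, 0, 0], "rot": [0, 0, 0], "jaw": 0.6}
  ]
}}

```text
clock: 19.45
ee_pos: [0.4929, -0.0647, 0.2526]
tcp_rot: [0.917, 0.4, -0.001, -0.001]
contact_force: [-0.4, 0.8, -1.3]
width: 0.2
```

```bash
python3 - <<'E'
from js import *
from plant import *
show()
p,d=capture("top");ci=camera_info("top");np.savez("top9.npz",p=p,d=d)
im=cv2.cvtColor(p,cv2.COLOR_RGB2BGR)[130:255,140:290]
cv2.imwrite('pics/c9.png',cv2.resize(im,None,fx=4.8,fy=4.8,interpolation=cv2.INTER_CUBIC))
p,d=capture("wrist");cw=camera_info("wrist");np.savez("w17.npz",p=p,d=d,**cw);cv2.imwrite('pics/w17.png',cv2.cvtColor(p,cv2.COLOR_RGB2BGR))
p,d=capture("scene");ci=camera_info("scene");q=proj(ci,[[*(O+.032*ex+.082*ey),.026]])[0].astype(int)
cv2.imwrite('pics/s9.png',cv2.resize(cv2.cvtColor(p,cv2.COLOR_RGB2BGR)[160:280,140:300],None,fx=4.8,fy=4.8,interpolation=cv2.INTER_CUBIC))
E
```

```text
t 19.45 jig mm [  67.9 -215.6] z 252.6 toolx yaw rel jig 74.9 zax [-2.3e-03  2.0e-04 -1.0e+00] w 0.2 F jig -0.7 0.6 -1.3 j [-0.2  -0.19  1.59 -0.    1.74  0.55]
```

View pics/c9.png

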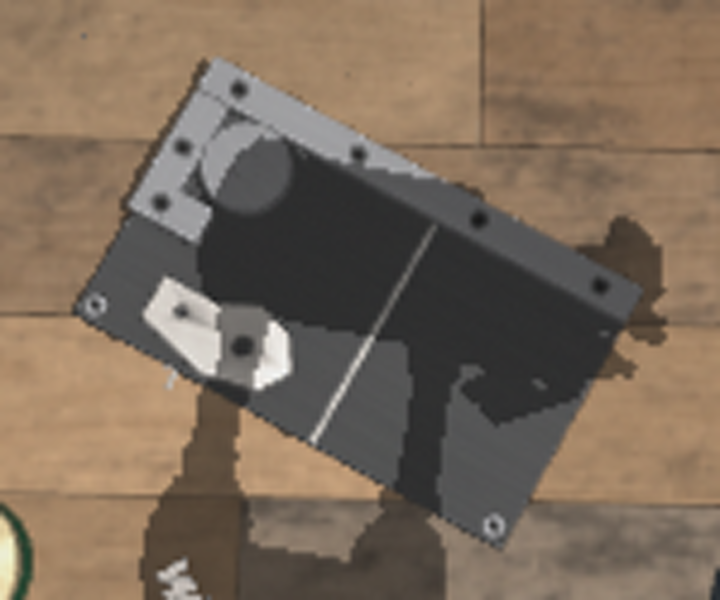

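View pics/s9.png

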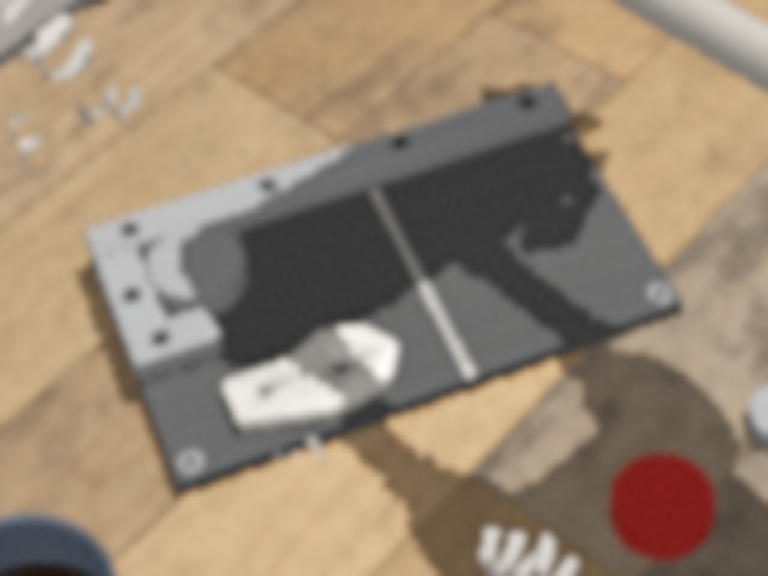

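```bash
python3 - <<'E'
from js import *
ci=camera_info('top')
def C(x,y,zz): return jig(onz(ci,140+(x+.5)/4.8-.5,130+(y+.5)/4.8-.5,zz))*1e3
print('spacer top',C(247,167,.026),'corner',C(230,108,.024))
f=np.load('w16.npz');cw={k:f[k] for k in ('fx','fy','cx','cy','origin','attitude')}
for u,v in ((253,60),(254,60)): print('wrist16',jig(onz(cw,u,v,.026))*1e3)
print('rail edge wrist near spacer', jig(onz(cw,316,150,.024))*1e3)
im=cv2.cvtColor(f['p'],cv2.COLOR_RGB2BGR)[0:120,150:310];cv2.imwrite('pics/w16c.png',cv2.resize(im,None,fx=4.8,fy=4.8,interpolation=cv2.INTER_CUBIC))
a=np.load('top0.npz')['d'];b=np.load('top9.npz')['d']
P=pts(ci,b);J=jig(P)*1e3
for nm,d in (('0',a),('9',b)):
    P=pts(ci,d);J=jig(P)*1e3;m=(P[...,2]>.014)&(P[...,2]<.022)&(J[...,0]<-20)&(J[...,0]>-75)&(J[...,1]>0)&(J[...,1]<120);print('dropout',J[m].mean(0),m.sum())
E
```

```text
spacer top [32.27136283 81.62155546] corner [ 54.91189431 104.83470728]
wrist16 [33.15757981 82.5101776 ]
wrist16 [33.7398405  82.35464716]
rail edge wrist near spacer [58.74757703 18.96716232]
dropout [-48.43411455  51.74819911] 389
dropout [-48.0952628   52.04180449] 389
```

View pics/w16c.png

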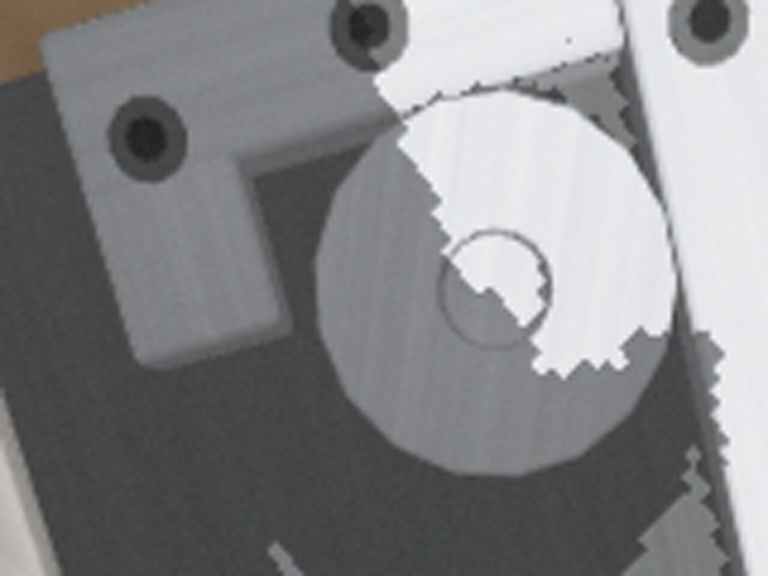

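The crop shows the spacer touching both the rail and the end stop; the top view puts it at jig (32.3, 81.6) mm against the nominal (32, 82). The bracket plate has not moved.

```bash
python3 -c "
from plant import *
print(job_done())"
```

```text
the job is handed in; nothing more can be done
None
```

The spacer is seated in the corner pocket against both the rail and the end stop, and the job is handed in at about 19.6 s of robot time, within the 54 s limit.

**What I did:**
- I set the jaws about 17 mm open as a two-finger cradle.
- I pushed the spacer sideways against the rail at jig y ≈ −73 mm, about 58 mm before the scribed line, until I felt about 4.5 N of rail contact.
- I backed off, turned the tool 75° and slid the spacer along the rail with a light push towards it. I stopped when the end stop pushed back with about 10 N, then withdrew.

**Last checks:**
- **Position:** the top camera put the spacer centre at jig (32.3, 81.6) mm, against (32, 82) nominal. The wrist view read about 1 mm different, at (33.2, 82.5), which is within calibration. Its close-up shows the spacer touching both faces.
- **Bystanders:** the bracket plate stayed within 0.4 mm of its start, which is measurement noise. I did not re-measure the tin and block; the arm never went near either.
- **Forces:** the highest reading I saw was about 11 N. One reading showed 5.6 N vertically early in the push, probably the tips brushing the plate, so I raised the tool 2 mm.
- **Disagreement:** one early wrist picture, taken while the arm was still settling, was about 3 mm off. I discarded it, and the next one agreed with the top camera.

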